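# Empty the counting scale's scoop into the order carton

## Robot

A 6-joint arm with a two-finger parallel gripper is mounted at the origin on the work surface. World frame = base frame: x ahead of the robot, y to its left, z up, the work surface at z = 0. Lengths are in m, angles in degrees, forces in N, time in s.
With the tool pointing down it reaches from about 0.25 to 0.725 m from the base axis. Payload 9.7 kg.
Tool frame: the origin (TCP) lies on the mounting face of the last link; the fingertips stand 173 mm ahead of it and the grasp point (between the pads) lies 155 mm ahead of it; z points along the fingers, y is the line along which they close (so a half turn about z gives the same grasp; the last joint's range is limited). The gripper opens to 85 mm and grips with 20 to 120 N. Pads are 22 mm wide; open, the fingers measure 114 mm over their backs; the gripper's body (76 mm by 85 mm) begins 54 mm behind the grasp point. The pads swing forward as they close: fully open they stand 13 mm farther back than shut.
Start: joints at [-67.323, 4.979, 10.078, 95.1, 0, 90], TCP at [0.212, -0.507, 0.405] pointing down, gripper open.
Joint ranges: [-179.16, 179.16], [-48.56, 103.87], [-65.8, 70.77], [-126.05, 130.52], [-82.76, 87.17], [-180, 180]. Speed limits (degrees/s): [127.2, 127.2, 147.25, 180, 180, 180].

## Interface

Orientations are given as [roll, pitch, yaw] about the fixed x, y, z axes, in that order (R = Rz(yaw) Ry(pitch) Rx(roll)).
In Python, from workcell import bot, camera, camera_model, outline_of, pinpoint gives the robot as it stands.
- The arm moves only by the tool move_arm, never from a script. Its arguments are lists of equal length, an entry for each row: "jaw": the closure, from 0 (fully open) to 1 (shut); "delta_pos": the shift along the world's x, y, z in m, a list of three; "yaw": the turn about the world's z in rad. In form: {"jaw": [jaw, ...], "delta_pos": [[dx, dy, dz], ...], "yaw": [yaw, ...]}. A call has 1 to 10 rows; each row shifts and turns the commanded pose from where the row before left it; what a row does not reach is not made up. A row lasts 1/12 s, in which the tool goes at most 41.7 mm and 7.16 degrees, less where a joint would pass 70% of its speed; a pose out of reach is approached as far as the arm can. A call with a gripper value outside its range is refused whole. The fingers move at their own pace and stop on an object; "force" is the grip in N (left out, the last holds). Time passes only in rows, so rows that do not move let the fingers close. It gives the time, the measured TCP pose, the force, the opening and the grip force at its end, in the units of the state.
- bot.get_obs(): the state, without advancing time (a new reading comes with each control period).
- camera(name): name is "scene" or "top" or "wrist"; returns the picture (400x640x3 uint8, red, green, blue); there is no depth.
- camera_model(name): a dict with "fx", "fy", "cx", "cy" (pixels), "R" (3x3) and "t" (3): a world point X has camera coordinates R X + t. Camera axes: x right, y down, z forward; pixel columns grow to the right and rows downward; lengths in m; the calibration is good to about 2 mm. A picture is of the moment at which its call begins: read the wrist's pose just before it. camera_model takes no time and is no camera call; for the wrist camera it gives the pose at the moment of the call.
- bot.job_done(): hands the job in; it is judged then, once.
Trained networks look in the newest picture that a camera, given by its name, has taken for a name from the list of things; names that differ only in an ending like _2 or _b are one class to them, and where a whole thing is asked for, a point or a joint stands for the part that bears it (a point fixed in the world has none). Each returns a list of dicts, best first, with "confidence" (0 to 1); they miss things now and then, are a little off and sometimes report something else, mostly with a low value. They report only what shows in the picture. A call takes as long as a camera call. They do not tell look-alikes from the thing itself.
- outline_of(camera, thing): "mask" (400x640 bool, what is visible of it) and "xy" ([column, row] in pixels, amid what is visible of it).
- pinpoint(camera, thing): "xy" ([column, row] in pixels: a listed point, or the origin of a listed thing).
The state is a dict: "time": time; "q": joint angles; "qd": joint speeds; "joint_efforts": joint torques, N m; "ee_pos": TCP position; "tcp_rot": TCP orientation; "wrist_force": force on the tool from outside, world axes, zero at the start; "torque": the same for the moment, N m; "opening": finger opening in m; "grasp_force": force on a finger pad.
Only numpy, scipy, OpenCV 4.12 (cv2) and the standard library are available. Lean on these libraries where they do the work, as an engineer would, in place of code of your own. Each camera call takes 0.05 s, during which the arm holds its last target. There are 200 camera calls.

## Task

Five blue strap buckles have been counted out in the scoop of the counting scale. Lift the scoop off with the buckles in it, bring it over the empty open carton and tip it so that all five slide off the spout into the carton, none spilled or touched by the fingers; then set the empty scoop down (do not drop it) flat on the middle of the scale's platform and let go. Leave the cartons and the other things on the bench where they are.

Things in the scene. Friction and masses are not known exactly. Their poses are not given: they have to be found in the camera images.
- scoop: yellow plastic counting-scale scoop, about 0.22 kg, loose on the scale's platform. Origin: underside of the pan at its centre; z up, +x to the open spout, -x to the black handle. Pan 150 mm long (x -75 to 75), flat floor 3 mm; 3 mm walls 36 mm high at back and sides, none in front. Outer width 120 mm from the back to x = -25, then narrowing to 90 mm at the spout
- scoop_grip (a point): middle of the handle, 122 mm behind the scoop's origin and 36 mm above the pan's underside (126 mm above the bench on the scale); axes as the scoop's. The handle is a bar 96 mm long, 24 mm wide (y), 20 mm thick, rising backwards by 15 degrees from the back wall (x -75 to -168); its flat sides are vertical: pinch it across its width
- scoop_spout (a point): middle of the spout's edge, on the pan's floor: 75 mm ahead of the scoop's origin and 3 mm above the pan's underside; axes as the scoop's
- scale: white counting scale, fixed. Origin on the bench under its platform's centre; z up. 250 mm wide (y); housing 66 mm high, reaching 123 mm back (+x); control panel with keys and display towards -x, its front edge 216 mm from the origin, its top sloping up from 46 to 76 mm high
- scale_platform (a point): centre of the top face of the scale's square steel platform (230 x 230 mm), 90 mm above the bench; axes as the scale's
- carton: the empty open brown carton, 0.35 kg, loose on the bench at the robot's left or right. Outer size 200 (x) by 160 (y) mm, 120 mm high, walls 4 mm, floor 5 mm; its four 80 mm flaps hang outwards and down, reaching 37 mm out from each side, not above the rim. Origin on the bench under its centre, z up
- full_carton: a like carton, fixed, packed with clear and blue goggles nearly to the rim, on the robot's other side; not to be used. Origin on the bench under its centre
- buckle1: one of five loose blue moulded strap buckles with two black slots, 32 x 26 x 13 mm, about 15 g, lying in the scoop; origin under its centre, z up. Buckles begin to slide in the scoop at 26 to 36 degrees of tilt
- buckle2: another buckle, as buckle1
- buckle3: another buckle, as buckle1
- buckle4: another buckle, as buckle1
- buckle5: another buckle, as buckle1
- cutter: bystander: white carton cutter, 180 x 22 x 16 mm, lying behind the right-hand carton; origin under its middle
- marker: bystander: marker pen, 122 mm long, 15 mm thick, lying behind the right-hand carton; origin under its middle
- tape_roll: bystander: spare roll of tan tape lying flat, 110 mm across, 48 mm high, behind the left-hand carton; origin under its middle
Things that resemble listed ones, but are neither listed nor needed, are in the scene too. Leave any yellow look-alike of the buckle3 alone.

How it is judged (in metres and radians):
On the way, in this order (a step that is already met when the one before it is completed fails the run):
1. the scoop is lifted clear of the scale, at least 30 mm above the platform, with all five buckles aboard (z of scoop in the frame of scale_platform above 0.03 m and z of buckle1 in the frame of scoop between -0.005 and 0.05 m and x of buckle1 in the frame of scoop between -0.08 and 0.08 m and y of buckle1 in the frame of scoop between -0.065 and 0.065 m and z of buckle2 in the frame of scoop between -0.005 and 0.05 m and x of buckle2 in the frame of scoop between -0.08 and 0.08 m and y of buckle2 in the frame of scoop between -0.065 and 0.065 m and z of buckle3 in the frame of scoop between -0.005 and 0.05 m and x of buckle3 in the frame of scoop between -0.08 and 0.08 m and y of buckle3 in the frame of scoop between -0.065 and 0.065 m and z of buckle4 in the frame of scoop between -0.005 and 0.05 m and x of buckle4 in the frame of scoop between -0.08 and 0.08 m and y of buckle4 in the frame of scoop between -0.065 and 0.065 m and z of buckle5 in the frame of scoop between -0.005 and 0.05 m and x of buckle5 in the frame of scoop between -0.08 and 0.08 m and y of buckle5 in the frame of scoop between -0.065 and 0.065 m), for 0.2 s.
2. the scoop is tipped (by more than 0.4 rad) with its spout over the empty carton (angle between scoop's own z axis and vertical above 0.4 rad and horizontal distance between scoop_spout and carton below 0.13 m), for 0.1 s.
3. all five buckles are in the empty carton (x of buckle1 in the frame of carton between -0.1 and 0.1 m and y of buckle1 in the frame of carton between -0.08 and 0.08 m and z of buckle1 in the frame of carton between -0.005 and 0.085 m and x of buckle2 in the frame of carton between -0.1 and 0.1 m and y of buckle2 in the frame of carton between -0.08 and 0.08 m and z of buckle2 in the frame of carton between -0.005 and 0.085 m and x of buckle3 in the frame of carton between -0.1 and 0.1 m and y of buckle3 in the frame of carton between -0.08 and 0.08 m and z of buckle3 in the frame of carton between -0.005 and 0.085 m and x of buckle4 in the frame of carton between -0.1 and 0.1 m and y of buckle4 in the frame of carton between -0.08 and 0.08 m and z of buckle4 in the frame of carton between -0.005 and 0.085 m and x of buckle5 in the frame of carton between -0.1 and 0.1 m and y of buckle5 in the frame of carton between -0.08 and 0.08 m and z of buckle5 in the frame of carton between -0.005 and 0.085 m), for 0.2 s.
At the end, for the whole second after the job is handed in: All five buckles lie at rest in the carton that was empty, inside its outline and under 85 mm high; the scoop stands at rest flat on the scale's platform (height within 4 mm, tilt under 0.05 rad), its pan's centre within 50 mm of the platform's centre (all of step 3 and z of scoop in the frame of scale_platform between -0.004 and 0.004 m and angle between scoop's own z axis and vertical below 0.05 rad and horizontal distance between scoop and scale_platform below 0.05 m and linear speed of each of scoop, buckle1, buckle2, buckle3, buckle4, buckle5 below 0.02 m/s); the robot touches nothing.
It fails at once if a buckle is spilled: it lies low (under 85 mm) beside the empty carton ((height (world z) of buckle1 below 0.085 m and horizontal distance between buckle1 and carton above 0.15 m) or (height (world z) of buckle2 below 0.085 m and horizontal distance between buckle2 and carton above 0.15 m) or (height (world z) of buckle3 below 0.085 m and horizontal distance between buckle3 and carton above 0.15 m) or (height (world z) of buckle4 below 0.085 m and horizontal distance between buckle4 and carton above 0.15 m) or (height (world z) of buckle5 below 0.085 m and horizontal distance between buckle5 and carton above 0.15 m)).
It fails at once if the gripper's fingers touch a buckle (contact force between any of buckle1, buckle2, buckle3, buckle4, buckle5 and the fingers above 0.3 N).
It fails at once if the scoop is dropped: out of the fingers and moving faster than 0.5 m/s (contact force between scoop and the fingers below 0.01 N and linear speed of scoop above 0.5 m/s).
It fails at once if the empty carton is shoved more than 40 mm or tilted more than 0.2 rad (distance of carton from where it was at the start of the episode above 0.04 m or angle between carton's own z axis and vertical above 0.2 rad).
It fails at once if the cutter, the marker or the tape roll is moved more than 40 mm (distance of any of cutter, marker, tape_roll from where it was at the start of the episode above 0.04 m).
It also fails if it takes over 61 s, if anything falls off the work surface, if the arm or the gripper's body presses on something with over 40 N, if the wrist force passes 120 N, or if a joint passes its speed limit or range.

## Working session

There is one attempt and no reset: what is moved stays moved. The work goes in short steps, Python scripts to look and compute and a tool call to move; the robot and the scene stay as the last step left them, time stands still between calls to the robot, and variables do not carry over. Pictures are saved under pics/ and viewed, at most 10 in all, crops included, and the job is handed in when it is done.

Besides the shell and the picture viewer there is one more tool, called after "Call:" in YAML: its name, and indented under it one key for each argument. move_arm: Moves the arm, as the interface text tells. Its arguments: {"type":"object","properties":{"jaw":{"type":"array"},"delta_pos":{"type":"array"},"yaw":{"type":"array"},"force":{"type":"number"}},"required":["jaw","delta_pos","yaw"]}

```bash
mkdir -p pics; cat > h.py <<'E'
import numpy as np, cv2
from workcell import bot, camera, camera_model, outline_of, pinpoint
def save(im,n): cv2.imwrite('pics/'+n+'.png',im[...,::-1])
def ray(m,xy):
    d=m['R'].T@np.array([(xy[0]-m['cx'])/m['fx'],(xy[1]-m['cy'])/m['fy'],1]); return -m['R'].T@m['t'],d/np.linalg.norm(d)
def atz(m,xy,z):
    o,d=ray(m,xy); return o+d*(z-o[2])/d[2]
def tri(L):
    A=0;b=0
    for m,xy in L:
        o,d=ray(m,xy);P=np.eye(3)-np.outer(d,d);A=A+P;b=b+P@o
    X=np.linalg.solve(A,b);return X,max(np.linalg.norm((np.eye(3)-np.outer(ray(m,x)[1],ray(m,x)[1]))@(X-ray(m,x)[0])) for m,x in L)
E
python3 - <<'E'
from h import *
np.set_printoptions(precision=3,suppress=True)
o=bot.get_obs();print(o['ee_pos'],o['tcp_rot'],o['opening'])
I={}
for c in('scene','top'):
    im=camera(c);save(im,c+'0');m=camera_model(c);m={k:np.array(v) for k,v in m.items()}
    print(c,-m['R'].T@m['t'])
    I[c]=m
    for t in('scoop','scoop_grip','scoop_spout','scale_platform','carton','full_carton','buckle1'):
        r=pinpoint(c,t);print(t,[(np.round(q['xy'],1).tolist(),round(q['confidence'],2)) for q in r[:6]])
        I[c,t]=r
for t in('scoop','scoop_grip','scoop_spout','scale_platform','carton','full_carton'):
    if I['scene',t] and I['top',t]: print(t,tri([(I[c],I[c,t][0]['xy']) for c in('scene','top')]))
E
```

```text
[ 0.212 -0.507  0.404] [-179.92     0.      22.676] 0.08510017338690659
scene [ 1.021 -0.795  0.728]
scoop [([337.0, 223.3], 0.78)]
scoop_grip [([289.0, 194.4], 0.94)]
scoop_spout [([371.5, 230.0], 0.76)]
scale_platform []
carton [([200.6, 321.7], 0.81)]
full_carton [([373.8, 171.7], 0.59), ([304.9, 369.4], 0.58)]
buckle1 [([345.4, 217.5], 0.68), ([328.9, 315.4], 0.61), ([214.8, 236.6], 0.57), ([314.0, 225.4], 0.48), ([326.8, 210.5], 0.45), ([357.2, 229.6], 0.45)]
top [ 0.451 -0.011  0.919]
scoop [([333.1, 161.3], 0.69)]
scoop_grip [([334.5, 211.2], 0.98)]
scoop_spout [([326.6, 127.4], 0.77)]
scale_platform [([335.2, 213.7], 0.72), ([176.6, 203.0], 0.59)]
carton [([446.6, 128.0], 0.69), ([454.4, 215.9], 0.68)]
full_carton [([174.9, 204.0], 0.98)]
buckle1 [([318.1, 158.1], 0.75), ([344.4, 159.5], 0.72), ([321.3, 182.9], 0.63), ([328.2, 139.2], 0.63), ([366.6, 283.8], 0.63), ([345.2, 176.0], 0.45)]
scoop (array([ 0.604, -0.046,  0.093]), np.float64(9.346810544818716e-05))
scoop_grip (array([ 0.486, -0.049,  0.129]), np.float64(0.004008745532004553))
scoop_spout (array([ 0.68 , -0.032,  0.097]), np.float64(0.0004376107147179032))
carton (array([ 0.621, -0.362,  0.108]), np.float64(0.08300852494994806))
full_carton (array([0.511, 0.337, 0.002]), np.float64(0.0037920534915862657))
```

View pics/top0.png

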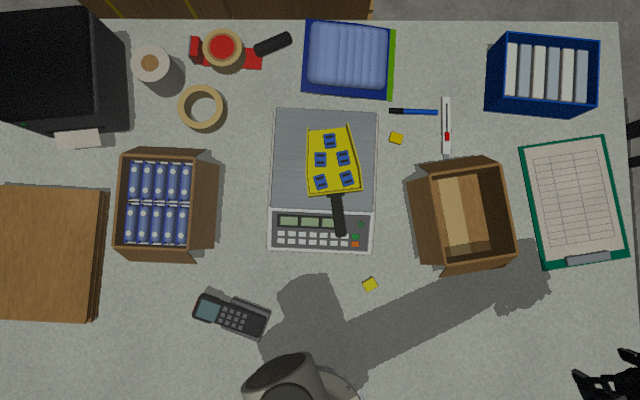

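View pics/scene0.png

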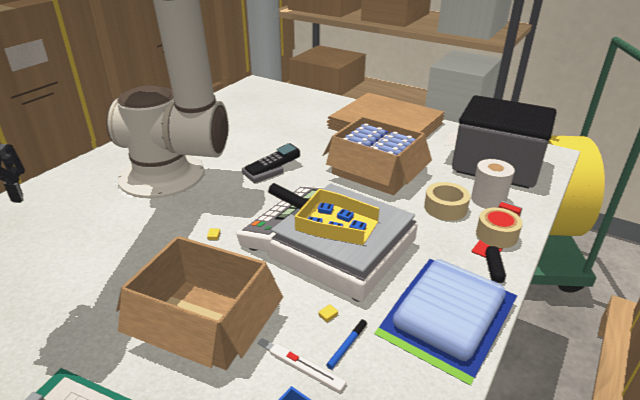

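Top picture: the scoop (pan about (333,160), handle (338,213)) lies on the scale with five blue buckles. The empty carton is at the right (rim about (473,213)), and the full one at the left (167,205). The yellow look-alikes at (396,138) and (370,284) lie outside the scoop. The scene picture agrees, with the carton at (200,310).

```bash
python3 - <<'E'
from h import *
np.set_printoptions(precision=3,suppress=True)
m={k:np.array(v) for k,v in camera_model('top').items()}
im=camera('top')
for n,p,z in [('grip',(334.5,211.2),.126),('scoop',(333.1,161.3),.09),('spout',(326.6,127.4),.093)]+[('plat',q,.09) for q in((275,108),(377,112),(373,210),(271,207))]: print(n,atz(m,p,z))
r=outline_of('top','scoop_grip')[0]; print(r['xy'],r['confidence'])
mk=r['mask'];ys,xs=np.nonzero(mk);print(xs.min(),xs.max(),ys.min(),ys.max())
# black handle pixels
sub=im[185:245,320:355].astype(int); hb=(sub.max(2)<60); yy,xx=np.nonzero(hb); print('black',xx.mean()+320,yy.mean()+185,len(xx),(yy.min()+185,yy.max()+185))
pts=np.c_[xx+320,yy+185].astype(np.float32); v=cv2.fitLine(pts,cv2.DIST_HUBER,0,.01,.01).ravel();print('line',v)
c=np.vstack([cv2.resize(im[140:290,390:540],(600,600),interpolation=cv2.INTER_CUBIC)])
d=cv2.resize(im[95:245,260:410],(600,600),interpolation=cv2.INTER_CUBIC)
save(cv2.resize(np.hstack([c,d]),(800,400),interpolation=cv2.INTER_AREA),'crop0')
E
```

```text
grip [ 0.49  -0.047  0.126]
scoop [ 0.604 -0.046  0.09 ]
spout [ 0.681 -0.032  0.093]
plat [0.727 0.086 0.09 ]
plat [ 0.718 -0.147  0.09 ]
plat [ 0.494 -0.135  0.09 ]
plat [0.501 0.093 0.09 ]
[331.4, 166.5] 0.92
306 362 125 236
black 336.21276595744683 214.5496453900709 564 (np.int64(185), np.int64(236))
line [  0.114   0.993 337.118 214.399]
```

View pics/crop0.png

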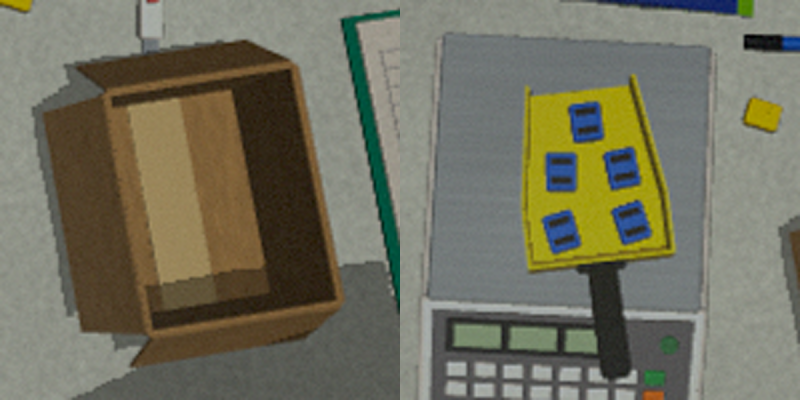

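Crop: the carton's outer rim corners are at full-picture pixels (429,176), (502,163), (519,253) and (446,266). The scoop points about 6.5° to the left of +x, and its five buckles lie away from the handle. I'll hover over the handle and check it with the wrist camera.

```bash
python3 - <<'E'
from h import *
np.set_printoptions(precision=3,suppress=True)
m={k:np.array(v) for k,v in camera_model('top').items()}
P=[atz(m,q,.12) for q in((429,175.6),(501.7,163.3),(518.6,252.5),(446.2,265.6))]
print(np.array(P),np.mean(P,0)); d=P[0]-P[3];print(np.degrees(np.arctan2(d[1],d[0])),np.linalg.norm(d),np.linalg.norm(P[0]-P[1]))
E
```

```text
[[ 0.567 -0.254  0.12 ]
 [ 0.594 -0.415  0.12 ]
 [ 0.4   -0.444  0.12 ]
 [ 0.373 -0.286  0.12 ]] [ 0.483 -0.35   0.12 ]
9.332916370679891 0.196846950386738 0.1632810943247143
```

Call:
move_arm:
  jaw: [0,0,0,0,0,0,0,0,0,0]
  delta_pos:
    - [0.02,0.034,0]
    - [0.02,0.034,0]
    - [0.02,0.034,0]
    - [0.02,0.034,0]
    - [0.02,0.034,0]
    - [0.02,0.034,0]
    - [0.02,0.034,0]
    - [0.02,0.034,0]
    - [0.02,0.034,0]
    - [0.02,0.034,0]
  yaw: [-0.04,-0.04,-0.04,-0.04,-0.04,-0.04,-0.04,0,0,0]

```text
time: 1.73
ee_pos: [0.4124, -0.1656, 0.405]
tcp_rot: [180.0, -0.0, 6.6]
wrist_force: [0.3, -1.2, -0.4]
opening: 0.0854
grasp_force: 0.0
```

Call:
move_arm:
  jaw: [0,0,0,0,0,0]
  delta_pos:
    - [0.02,0.034,0]
    - [0.02,0.034,0]
    - [0.02,0.034,0]
    - [0.014,0.01,0]
    - [0,0,0]
    - [0,0,0]
  yaw: [0,0,0,0,0,0]

```text
time: 2.23
ee_pos: [0.4864, -0.0547, 0.4043]
tcp_rot: [-180.0, 0.1, 6.8]
wrist_force: [-0.0, -0.6, -1.3]
opening: 0.0853
grasp_force: 0.0
```

```bash
python3 - <<'E'
from h import *
np.set_printoptions(precision=3,suppress=True)
o=bot.get_obs();print(o['time'],o['ee_pos'],o['tcp_rot'],o['q'])
m={k:np.array(v) for k,v in camera_model('wrist').items()}
im=camera('wrist');save(im,'w1');print(-m['R'].T@m['t'])
import pickle
R={}
for t in('scoop_grip','scoop','scoop_spout'):
    r=pinpoint('wrist',t);print(t,[(q['xy'],q['confidence']) for q in r[:3]])
    if r:R[t]=r[0]['xy'];print(atz(m,r[0]['xy'],{'scoop':.09,'scoop_grip':.126,'scoop_spout':.093}[t]))
pickle.dump((m,R),open('w1.pkl','wb'))
E
```

```text
2.2333 [ 0.486 -0.055  0.404] [-179.995    0.05     6.755] [ -6.415  -3.279   1.68   95.009  -0.007 166.83 ]
[ 0.571 -0.045  0.374]
scoop_grip [([323.5, 202.3], 0.67)]
[ 0.484 -0.055  0.126]
scoop [([322.9, 41.2], 0.65)]
[ 0.608 -0.04   0.09 ]
scoop_spout []
```

View pics/w1.png

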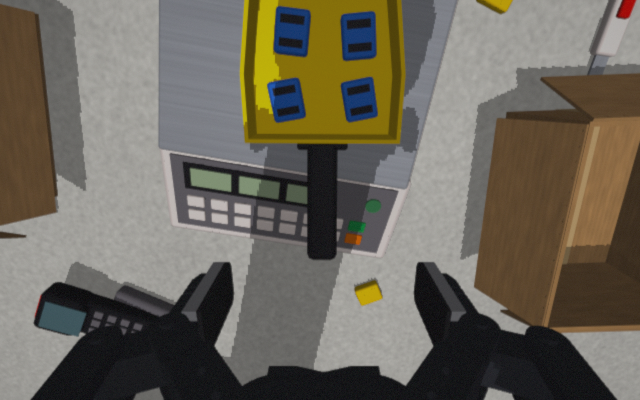

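Wrist picture: the handle runs straight up the picture at column 322, centred between the open fingers, and the pan's back edge is at row 140. Triangulated grip height is 0.129 m, against 0.126 in the text, so I'll descend and pinch.

Call:
move_arm:
  jaw: [0,0,0,0,0,0,0,0,0,0]
  delta_pos:
    - [-0.001,0.001,-0.025]
    - [0,0,-0.025]
    - [0,0,-0.025]
    - [0,0,-0.02]
    - [0,0,-0.015]
    - [0,0,-0.008]
    - [0,0,-0.005]
    - [0,0,0]
    - [0,0,0]
    - [0,0,0]
  yaw: [0,0,0,0,0,0,0,0,0,0]
  force: 120

```text
time: 3.27
ee_pos: [0.4853, -0.0547, 0.2829]
tcp_rot: [180.0, -0.1, 6.6]
wrist_force: [-0.2, 0.5, -0.1]
opening: 0.0854
grasp_force: 0.0
```

Call:
move_arm:
  jaw: [0.3,0.5,0.6,0.7,0.8,0.9,1,1,1,1]
  delta_pos:
    - [0,0,0]
    - [0,0,0]
    - [0,0,0]
    - [0,0,0]
    - [0,0,0]
    - [0,0,0]
    - [0,0,0]
    - [0,0,0]
    - [0,0,0]
    - [0,0,0]
  yaw: [0,0,0,0,0,0,0,0,0,0]
  force: 120

```text
time: 4.1
ee_pos: [0.485, -0.0544, 0.2821]
tcp_rot: [-180.0, -0.0, 6.6]
wrist_force: [-3.1, 0.6, 6.0]
opening: 0.0222
grasp_force: 117.5
```

Call:
move_arm:
  jaw: [1,1,1,1,1,1,1,1]
  delta_pos:
    - [0,0,0.002]
    - [0,0,0.003]
    - [0,0,0.004]
    - [0,0,0.004]
    - [0,0,0.004]
    - [0,0,0.003]
    - [0,0,0]
    - [0,0,0]
  yaw: [0,0,0,0,0,0,0,0]
  force: 120

```text
time: 4.77
ee_pos: [0.4851, -0.0545, 0.3019]
tcp_rot: [180.0, -0.0, 6.6]
wrist_force: [0.5, -0.2, -4.0]
opening: 0.0217
grasp_force: 117.8
```

```bash
cat >> h.py <<'E'
def tilt():
    """spout-down tilt (deg), from grip (TCP) and pan outline in the scene view"""
    o=bot.get_obs();e=np.array(o['ee_pos']);yaw=np.radians(o['tcp_rot'][2])
    u=np.array([np.cos(yaw),np.sin(yaw),0]);G=e-[0,0,.155]
    out=[]
    for c in('scene','top'):
        m={k:np.array(v) for k,v in camera_model(c).items()};camera(c)
        for t,l in(('scoop',(.122,-.036)),('scoop_spout',(.197,-.033))):
            r=pinpoint(c,t)
            if not r: continue
            def px(a):
                X=m['R']@(G+u*(l[0]*np.cos(a)+l[1]*np.sin(a))+np.array([0,0,l[1]*np.cos(a)-l[0]*np.sin(a)]))+m['t']
                return np.array([m['cx']+m['fx']*X[0]/X[2],m['cy']+m['fy']*X[1]/X[2]])
            A=np.radians(np.arange(-20,95,.5));d=[np.linalg.norm(px(a)-r[0]['xy']) for a in A];i=int(np.argmin(d))
            out.append((c,t,float(np.degrees(A[i])),round(d[i],1),round(r[0]['confidence'],2)))
    return out
E
python3 - <<'E'
from h import *
for r in tilt(): print(r)
o=bot.get_obs();print(o['torque'],o['wrist_force'])
save(camera('scene'),'s2')
E
```

```text
('scene', 'scoop', -0.5, np.float64(0.4), 0.73)
('scene', 'scoop_spout', 1.0, np.float64(1.3), 0.57)
('top', 'scoop_spout', -3.5, np.float64(1.7), 0.62)
[0.00372417 0.22116741 0.00880129] [-0.67280966  0.44445676 -2.45030204]
```

View pics/s2.png

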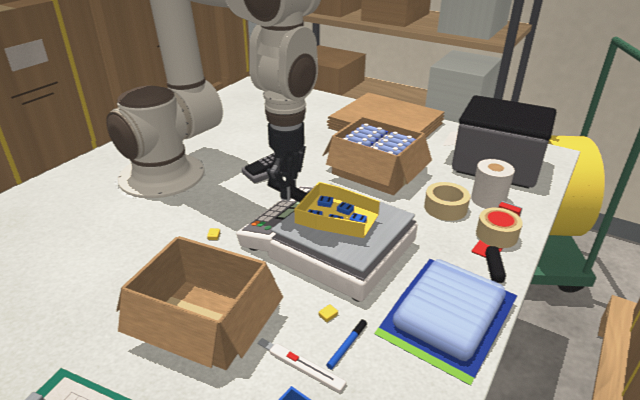

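The scoop is lifted level (tilt about 0°) with the buckles aboard. I'll lift higher and carry it over to the carton.

Call:
move_arm:
  jaw: [1,1,1,1,1,1,1,1,1,1]
  delta_pos:
    - [0,0,0.004]
    - [0,0,0.008]
    - [0,0,0.012]
    - [0,0,0.016]
    - [0,0,0.02]
    - [0,0,0.02]
    - [-0.002,-0.004,0.016]
    - [-0.004,-0.008,0.012]
    - [-0.006,-0.012,0.006]
    - [-0.008,-0.016,0.004]
  yaw: [0,0,0,0,0,0,0.005,0.01,0.01,0.01]
  force: 120

```text
time: 5.95
ee_pos: [0.465, -0.0944, 0.4222]
tcp_rot: [180.0, -0.2, 8.7]
wrist_force: [0.8, -0.0, -3.4]
opening: 0.0221
grasp_force: 117.8
```

Call:
move_arm:
  jaw: [1,1,1,1,1,1,1,1,1,1]
  delta_pos:
    - [-0.01,-0.02,0]
    - [-0.01,-0.022,0]
    - [-0.01,-0.022,0]
    - [-0.01,-0.022,0]
    - [-0.01,-0.022,0]
    - [-0.01,-0.022,0]
    - [-0.01,-0.022,0]
    - [-0.01,-0.022,0]
    - [-0.01,-0.02,0]
    - [-0.01,-0.02,0]
  yaw: [0.01,0,0,0,0,0,0,0,0,0]
  force: 120

```text
time: 6.78
ee_pos: [0.3643, -0.3094, 0.4212]
tcp_rot: [179.9, -0.1, 9.2]
wrist_force: [0.2, 0.3, -2.4]
opening: 0.0221
grasp_force: 117.8
```

Call:
move_arm:
  jaw: [1,1,1,1,1,1,1]
  delta_pos:
    - [-0.01,-0.018,0]
    - [-0.008,-0.016,0]
    - [-0.006,-0.014,0]
    - [-0.005,-0.01,0]
    - [-0.002,-0.005,0]
    - [0,0,0]
    - [0,0,0]
  yaw: [0,0,0,0,0,0,0]
  force: 120

```text
time: 7.37
ee_pos: [0.3342, -0.3713, 0.42]
tcp_rot: [180.0, -0.0, 9.2]
wrist_force: [0.2, 0.5, -2.2]
opening: 0.0221
grasp_force: 117.8
```

```bash
python3 - <<'E'
from h import *
for r in tilt(): print(r)
o=bot.get_obs();print(o['ee_pos'],o['tcp_rot'],o['torque'],o['q'])
a=camera('scene')[100:400,60:460];b=camera('top')[120:320,380:640]
save(np.hstack([a,np.pad(cv2.resize(b,(390,300)),((0,0),(0,0),(0,0)))]),'s3')
E
```

```text
('scene', 'scoop', 2.5, np.float64(0.7), 0.86)
('scene', 'scoop_spout', 1.5000000000000002, np.float64(2.3), 0.78)
('top', 'scoop', -1.0, np.float64(1.5), 0.73)
('top', 'scoop_spout', 0.0, np.float64(0.0), 0.59)
[ 0.33431035 -0.37102481  0.41982142] [ 1.79992201e+02 -8.74773349e-03  9.25913158e+00] [-0.02920634  0.29559738 -0.03321604] [-4.79804002e+01 -1.60752293e+00  5.02572145e+00  9.66219518e+01
  3.13580524e-03  1.22760469e+02]
```

View pics/s3.png

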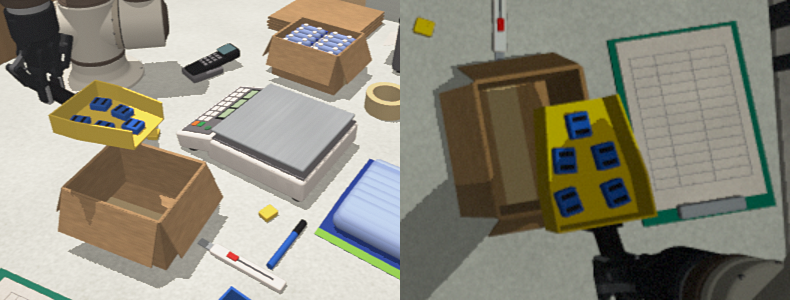

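All five buckles are aboard, level over the carton's near half (the shift in the top view is parallax, since the scoop is 0.23 m up). Now I'll ease the grip so that it slips about the pads' axis, with the carton rim as a stop.

Call:
move_arm:
  jaw: [1,1,1,1,1]
  delta_pos:
    - [0,0,-0.005]
    - [0,0,-0.005]
    - [0,0,-0.005]
    - [0,0,0]
    - [0,0,0]
  yaw: [0,0,0,0,0]
  force: 70

```text
time: 8.18
ee_pos: [0.3339, -0.3714, 0.4041]
tcp_rot: [-180.0, 0.0, 9.2]
wrist_force: [0.4, -0.9, -2.3]
opening: 0.0221
grasp_force: 117.8
```

```bash
python3 - <<'E'
from h import *
for r in tilt(): print(r)
print(bot.get_obs()['torque'])
E
```

```text
('scene', 'scoop', 2.0, np.float64(0.3), 0.85)
('scene', 'scoop_spout', 2.0, np.float64(0.1), 0.87)
('top', 'scoop', -2.5, np.float64(1.8), 0.6)
[-0.02082484  0.25264451  0.02879939]
```

Call:
move_arm:
  jaw: [1,1]
  delta_pos:
    - [0,0,0]
    - [0,0,0]
  yaw: [0,0]
  force: 50

```text
time: 8.65
ee_pos: [0.334, -0.3715, 0.4048]
tcp_rot: [180.0, -0.0, 9.2]
wrist_force: [0.6, 0.2, -2.2]
opening: 0.0225
grasp_force: 117.8
```

```bash
python3 - <<'E'
from h import *
for r in tilt(): print(r)
print(bot.get_obs()['torque'])
E
```

```text
('scene', 'scoop', 0.0, np.float64(0.7), 0.71)
('scene', 'scoop_spout', 0.5, np.float64(1.5), 0.65)
('top', 'scoop', 1.0, np.float64(1.6), 0.61)
('top', 'scoop_spout', -0.5, np.float64(2.9), 0.79)
[-0.03861757  0.25641842  0.05030594]
```

Call:
move_arm:
  jaw: [0.9]
  delta_pos:
    - [0,0,0]
  yaw: [0]
  force: 50

```text
time: 9.03
ee_pos: [0.3341, -0.3715, 0.4047]
tcp_rot: [-180.0, 0.0, 9.2]
wrist_force: [-0.2, -0.2, -2.4]
opening: 0.0222
grasp_force: 117.8
```

Call:
move_arm:
  jaw: [0.8]
  delta_pos:
    - [0,0,0]
  yaw: [0]
  force: 50

```text
time: 9.12
ee_pos: [0.3341, -0.3715, 0.4047]
tcp_rot: [-180.0, -0.0, 9.2]
wrist_force: [0.1, 0.4, -3.5]
opening: 0.0221
grasp_force: 117.8
```

Call:
move_arm:
  jaw: [0.77]
  delta_pos:
    - [0,0,0]
  yaw: [0]
  force: 40

```text
time: 9.2
ee_pos: [0.334, -0.3715, 0.4047]
tcp_rot: [-180.0, 0.0, 9.2]
wrist_force: [-0.2, -0.0, -2.8]
opening: 0.0218
grasp_force: 117.8
```

Call:
move_arm:
  jaw: [0.755]
  delta_pos:
    - [0,0,0]
  yaw: [0]
  force: 40

```text
time: 9.28
ee_pos: [0.3341, -0.3715, 0.4046]
tcp_rot: [-180.0, 0.0, 9.2]
wrist_force: [0.5, -0.1, -2.6]
opening: 0.0217
grasp_force: 117.8
```

Call:
move_arm:
  jaw: [0.745]
  delta_pos:
    - [0,0,0]
  yaw: [0]
  force: 40

```text
time: 9.37
ee_pos: [0.334, -0.3715, 0.4047]
tcp_rot: [-180.0, 0.0, 9.2]
wrist_force: [0.8, -0.5, -3.0]
opening: 0.0223
grasp_force: 110.1
```

Call:
move_arm:
  jaw: [0.74]
  delta_pos:
    - [0,0,0]
  yaw: [0]
  force: 40

```text
time: 9.45
ee_pos: [0.334, -0.3715, 0.4047]
tcp_rot: [-180.0, 0.0, 9.2]
wrist_force: [0.1, 0.2, -3.0]
opening: 0.0223
grasp_force: 89.3
```

The grip force follows the jaw position, about 20 N per 0.005. I'll ease it in small steps.

Call:
move_arm:
  jaw: [0.735]
  delta_pos:
    - [0,0,0]
  yaw: [0]
  force: 40

```text
time: 9.53
ee_pos: [0.334, -0.3715, 0.4047]
tcp_rot: [-180.0, 0.0, 9.2]
wrist_force: [-0.1, -0.1, -2.9]
opening: 0.0229
grasp_force: 68.3
```

Call:
move_arm:
  jaw: [0.731,0.731]
  delta_pos:
    - [0,0,0]
    - [0,0,0]
  yaw: [0,0]
  force: 40

```text
time: 9.7
ee_pos: [0.3341, -0.3715, 0.4047]
tcp_rot: [180.0, -0.0, 9.2]
wrist_force: [-1.2, -1.5, -2.5]
opening: 0.0232
grasp_force: 51.3
```

```bash
python3 - <<'E'
from h import *
for r in tilt(): print(r)
o=bot.get_obs();print(o['torque'],o['grasp_force'])
E
```

```text
('scene', 'scoop', 2.5, np.float64(0.9), 0.96)
('top', 'scoop', -0.5, np.float64(1.2), 0.89)
('top', 'scoop_spout', -0.5, np.float64(1.6), 0.62)
[-0.07021187  0.24150774  0.00236136] 51.27721667289734
```

Call:
move_arm:
  jaw: [0.729,0.729]
  delta_pos:
    - [0,0,0]
    - [0,0,0]
  yaw: [0,0]
  force: 40

```text
time: 10.17
ee_pos: [0.334, -0.3715, 0.4047]
tcp_rot: [180.0, -0.0, 9.2]
wrist_force: [-0.5, -0.3, -2.7]
opening: 0.0236
grasp_force: 42.8
```

```bash
python3 - <<'E'
from h import *
for r in tilt(): print(r)
E
```

```text
('scene', 'scoop', 1.5000000000000002, np.float64(1.0), 0.8)
('scene', 'scoop_spout', 0.0, np.float64(0.4), 0.72)
('top', 'scoop', -8.5, np.float64(24.1), 0.65)
('top', 'scoop_spout', -1.5000000000000002, np.float64(3.0), 0.89)
```

Call:
move_arm:
  jaw: [0.7275,0.7275]
  delta_pos:
    - [0,0,0]
    - [0,0,0]
  yaw: [0,0]
  force: 40

```text
time: 10.63
ee_pos: [0.3341, -0.3715, 0.4047]
tcp_rot: [-180.0, 0.0, 9.2]
wrist_force: [1.1, -0.1, -2.7]
opening: 0.023
grasp_force: 36.4
```

```bash
python3 - <<'E'
from h import *
for r in tilt(): print(r)
E
```

```text
('scene', 'scoop', 1.5000000000000002, np.float64(2.7), 0.78)
('scene', 'scoop_spout', -1.0, np.float64(1.7), 0.91)
('top', 'scoop', 0.0, np.float64(0.5), 0.93)
('top', 'scoop_spout', -3.5, np.float64(2.7), 0.63)
```

Call:
move_arm:
  jaw: [0.726,0.726]
  delta_pos:
    - [0,0,0]
    - [0,0,0]
  yaw: [0,0]
  force: 40

```text
time: 11.1
ee_pos: [0.334, -0.3715, 0.4047]
tcp_rot: [-180.0, 0.0, 9.2]
wrist_force: [-0.2, 0.1, -1.4]
opening: 0.0239
grasp_force: 30.0
```

```bash
python3 - <<'E'
from h import *
for r in tilt(): print(r)
E
```

```text
('scene', 'scoop', 1.5000000000000002, np.float64(2.3), 0.74)
('scene', 'scoop_spout', 0.0, np.float64(1.7), 0.76)
('top', 'scoop', -5.5, np.float64(0.3), 0.62)
('top', 'scoop_spout', 1.5000000000000002, np.float64(3.2), 0.57)
```

Call:
move_arm:
  jaw: [0.725,0.725]
  delta_pos:
    - [0,0,0]
    - [0,0,0]
  yaw: [0,0]
  force: 40

```text
time: 11.57
ee_pos: [0.3341, -0.3715, 0.4047]
tcp_rot: [180.0, -0.0, 9.2]
wrist_force: [-0.4, -0.3, -3.2]
opening: 0.0233
grasp_force: 25.7
```

```bash
python3 - <<'E'
from h import *
for r in tilt(): print(r)
E
```

```text
('scene', 'scoop', -16.5, np.float64(203.7), 0.72)
('scene', 'scoop_spout', -1.0, np.float64(1.8), 0.88)
('top', 'scoop', -2.5, np.float64(0.4), 0.94)
('top', 'scoop_spout', -2.5, np.float64(0.9), 0.89)
```

Call:
move_arm:
  jaw: [0.724,0.724]
  delta_pos:
    - [0,0,0]
    - [0,0,0]
  yaw: [0,0]
  force: 20

```text
time: 12.03
ee_pos: [0.334, -0.3715, 0.4047]
tcp_rot: [-180.0, 0.0, 9.2]
wrist_force: [0.4, -0.0, -3.0]
opening: 0.0236
grasp_force: 21.4
```

```bash
python3 - <<'E'
from h import *
for r in tilt(): print(r)
E
```

```text
('scene', 'scoop', 2.0, np.float64(0.9), 0.87)
('scene', 'scoop_spout', 2.0, np.float64(1.6), 0.66)
('top', 'scoop', -2.0, np.float64(1.9), 0.6)
('top', 'scoop_spout', 0.0, np.float64(3.2), 0.63)
```

Call:
move_arm:
  jaw: [0.7232,0.7232]
  delta_pos:
    - [0,0,0]
    - [0,0,0]
  yaw: [0,0]
  force: 20

```text
time: 12.5
ee_pos: [0.3341, -0.3715, 0.4047]
tcp_rot: [180.0, -0.0, 9.2]
wrist_force: [0.1, -0.9, -2.3]
opening: 0.0236
grasp_force: 18.1
```

```bash
python3 - <<'E'
from h import *
for r in tilt(): print(r)
E
```

```text
('scene', 'scoop', 4.5, np.float64(1.5), 0.61)
('scene', 'scoop_spout', 6.5, np.float64(2.4), 0.81)
('top', 'scoop', 11.5, np.float64(0.4), 0.84)
('top', 'scoop_spout', 14.999999999999998, np.float64(0.5), 0.62)
```

Call:
move_arm:
  jaw: [0.7234,0.7236,0.726]
  delta_pos:
    - [0,0,0]
    - [0,0,0]
    - [0,0,0]
  yaw: [0,0,0]
  force: 30

```text
time: 13.05
ee_pos: [0.334, -0.3715, 0.4047]
tcp_rot: [180.0, -0.0, 9.2]
wrist_force: [-0.4, -0.9, -4.0]
opening: 0.0235
grasp_force: 18.7
```

```bash
python3 - <<'E'
from h import *
for r in tilt(): print(r)
o=bot.get_obs();print(o['torque'],o['grasp_force'])
E
```

```text
('scene', 'scoop', 22.0, np.float64(0.1), 0.89)
('scene', 'scoop_spout', 22.5, np.float64(18.2), 0.25)
('top', 'scoop', 16.0, np.float64(0.6), 0.6)
('top', 'scoop_spout', 21.0, np.float64(2.6), 0.65)
[-0.08574429  0.2536704  -0.01020512] 18.656716346740723
```

Call:
move_arm:
  jaw: [0.723,0.723]
  delta_pos:
    - [0,0,0]
    - [0,0,0]
  yaw: [0,0]
  force: 20

```text
time: 13.52
ee_pos: [0.3341, -0.3715, 0.4047]
tcp_rot: [-180.0, 0.0, 9.2]
wrist_force: [-0.5, -0.4, -2.8]
opening: 0.0237
grasp_force: 17.7
```

```bash
python3 - <<'E'
from h import *
for r in tilt(): print(r)
o=bot.get_obs();print(o['torque'],o['grasp_force'])
E
```

```text
('scene', 'scoop', -8.5, np.float64(272.2), 0.65)
('scene', 'scoop_spout', 20.0, np.float64(1.0), 0.59)
('top', 'scoop', 18.0, np.float64(0.1), 0.67)
('top', 'scoop_spout', 20.0, np.float64(3.5), 0.61)
[-0.03199176  0.17321453  0.02867268] 17.69894152879715
```

Call:
move_arm:
  jaw: [0.7225,0.7225]
  delta_pos:
    - [0,0,0]
    - [0,0,0]
  yaw: [0,0]
  force: 20

```text
time: 13.98
ee_pos: [0.3341, -0.3715, 0.4047]
tcp_rot: [-180.0, 0.0, 9.2]
wrist_force: [0.6, -0.0, -4.2]
opening: 0.0234
grasp_force: 15.5
```

```bash
python3 - <<'E'
from h import *
for r in tilt(): print(r)
o=bot.get_obs();print(o['torque'],o['grasp_force'])
E
```

```text
('scene', 'scoop', 21.0, np.float64(2.2), 0.93)
('scene', 'scoop_spout', 22.5, np.float64(1.8), 0.73)
('top', 'scoop', 19.0, np.float64(0.1), 0.97)
('top', 'scoop_spout', 19.0, np.float64(2.4), 0.6)
[-0.02464725  0.21282603  0.01301098] 15.46930879354477
```

Call:
move_arm:
  jaw: [0.7221,0.7221]
  delta_pos:
    - [0,0,0]
    - [0,0,0]
  yaw: [0,0]
  force: 20

```text
time: 14.45
ee_pos: [0.3341, -0.3715, 0.4047]
tcp_rot: [180.0, -0.0, 9.2]
wrist_force: [0.0, -0.5, -2.9]
opening: 0.0238
grasp_force: 14.1
```

```bash
python3 - <<'E'
from h import *
for r in tilt(): print(r)
E
```

```text
('scene', 'scoop', 30.5, np.float64(0.2), 0.75)
('scene', 'scoop_spout', 28.0, np.float64(1.5), 0.68)
('top', 'scoop', 33.5, np.float64(1.3), 0.79)
('top', 'scoop_spout', 36.5, np.float64(2.0), 0.95)
```

Call:
move_arm:
  jaw: [0.7219]
  delta_pos:
    - [0,0,0]
  yaw: [0]
  force: 20

```text
time: 14.83
ee_pos: [0.3341, -0.3715, 0.4047]
tcp_rot: [180.0, -0.0, 9.2]
wrist_force: [-0.5, 0.7, -2.7]
opening: 0.0236
grasp_force: 13.6
```

```bash
python3 - <<'E'
from h import *
for r in tilt(): print(r)
E
```

```text
('scene', 'scoop', 35.0, np.float64(0.3), 0.88)
('scene', 'scoop_spout', 38.0, np.float64(1.1), 0.81)
('top', 'scoop', 33.5, np.float64(0.9), 0.74)
('top', 'scoop_spout', 36.0, np.float64(3.1), 0.98)
```

```bash
python3 - <<'E'
from h import *
o=bot.get_obs();print(o['time'],o['wrist_force'],o['torque'])
a=camera('scene')[100:400,60:460];b=camera('top')[120:320,380:640]
save(np.hstack([a,cv2.resize(b,(390,300))]),'s4')
E
```

```text
15.1333 [ 1.37264075  0.35609352 -2.70278353] [ 0.00698255  0.17026686 -0.02385336]
```

View pics/s4.png

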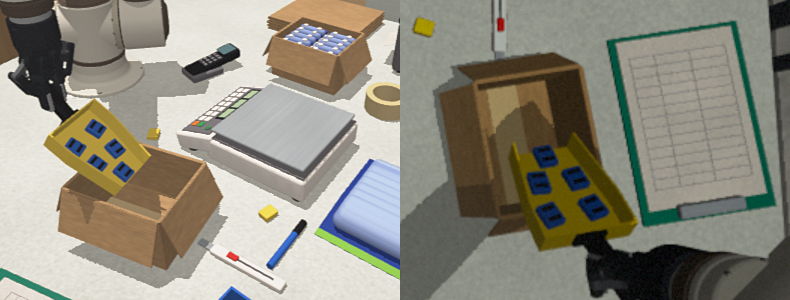

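At about 36° of tilt the spout is over the carton's middle, and all five buckles are still sticking. I'll ease the grip further.

Call:
move_arm:
  jaw: [0.7216,0.7216]
  delta_pos:
    - [0,0,0]
    - [0,0,0]
  yaw: [0,0]
  force: 20

```text
time: 15.4
ee_pos: [0.334, -0.3715, 0.4047]
tcp_rot: [180.0, 0.0, 9.2]
wrist_force: [1.0, 0.1, -3.6]
opening: 0.0237
grasp_force: 12.2
```

```bash
python3 - <<'E'
from h import *
for r in tilt(): print(r)
E
```

```text
('scene', 'scoop', 34.5, np.float64(2.5), 0.92)
('scene', 'scoop_spout', 36.5, np.float64(1.5), 0.87)
('top', 'scoop', 38.5, np.float64(0.8), 0.63)
('top', 'scoop_spout', 37.0, np.float64(0.8), 0.91)
```

Call:
move_arm:
  jaw: [0.7213,0.7213]
  delta_pos:
    - [0,0,0]
    - [0,0,0]
  yaw: [0,0]
  force: 20

```text
time: 15.87
ee_pos: [0.334, -0.3715, 0.4047]
tcp_rot: [-180.0, -0.0, 9.2]
wrist_force: [-0.2, -0.1, -2.2]
opening: 0.0234
grasp_force: 10.9
```

```bash
python3 - <<'E'
from h import *
for r in tilt(): print(r)
o=bot.get_obs();print(o['time'],o['wrist_force'],o['torque'],o['grasp_force'])
E
```

```text
('scene', 'scoop', 40.5, np.float64(1.0), 0.6)
('scene', 'scoop_spout', 43.0, np.float64(0.2), 0.63)
('top', 'scoop', 41.5, np.float64(3.5), 0.72)
('top', 'scoop_spout', 41.5, np.float64(2.6), 0.61)
16.1667 [-0.01650815 -1.01680165 -1.53485982] [-0.00961477  0.09118399 -0.01327991] 11.04276493191719
```

Call:
move_arm:
  jaw: [0.7209,0.7209,0.7209]
  delta_pos:
    - [0,0,0]
    - [0,0,0]
    - [0,0,0]
  yaw: [0,0,0]
  force: 20

```text
time: 16.42
ee_pos: [0.334, -0.3715, 0.4047]
tcp_rot: [180.0, -0.0, 9.2]
wrist_force: [-0.3, 0.1, -2.4]
opening: 0.0239
grasp_force: 9.1
```

```bash
python3 - <<'E'
from h import *
for r in tilt(): print(r)
o=bot.get_obs();print(o['time'],o['wrist_force'],o['torque'],o['grasp_force'])
a=camera('scene')[100:400,60:460];b=camera('top')[120:320,380:640]
for c in('scene','top'): print(c,[(np.round(r['xy']).tolist(),round(r['confidence'],2)) for r in pinpoint(c,'buckle1')])
save(np.hstack([a,cv2.resize(b,(390,300))]),'s5')
E
```

```text
('scene', 'scoop', 44.5, np.float64(0.5), 0.57)
('scene', 'scoop_spout', 44.5, np.float64(1.1), 0.93)
('top', 'scoop', 43.5, np.float64(1.3), 0.88)
('top', 'scoop_spout', 44.0, np.float64(3.2), 0.82)
16.7167 [-0.13668287 -0.9520779  -2.64568587] [0.00532431 0.06851616 0.07623152] 9.07576248049736
scene [([212.0, 320.0], 0.63), ([329.0, 319.0], 0.61), ([205.0, 308.0], 0.6), ([217.0, 233.0], 0.6), ([222.0, 300.0], 0.52)]
top [([464.0, 200.0], 0.67), ([467.0, 227.0], 0.65), ([393.0, 140.0], 0.57), ([436.0, 217.0], 0.49), ([450.0, 216.0], 0.48), ([454.0, 206.0], 0.48), ([407.0, 112.0], 0.27)]
```

View pics/s5.png

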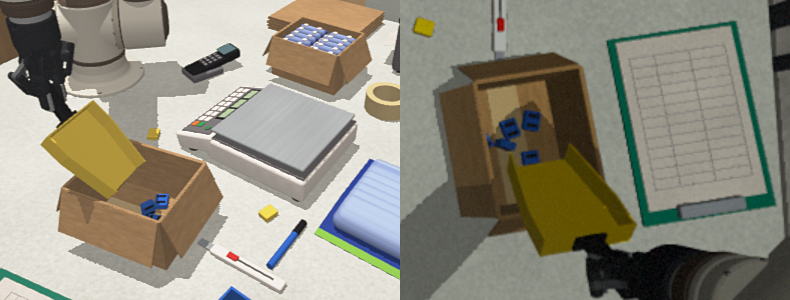

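All five buckles are in the carton and the scoop is empty, at 44° of tilt. In the crop the buckles lie at about (511,127), (531,120), (503,144), (490,141) and (530,157). I'll regrip, raise straight up and carry the scoop back.

Call:
move_arm:
  jaw: [0.728,0.73,0.73,0.73,0.73,0.73,0.73,0.73,0.73,0.73]
  delta_pos:
    - [0,0,0]
    - [0,0,0]
    - [0,0,0.004]
    - [0,0,0.008]
    - [0,0,0.012]
    - [0,0,0.014]
    - [0,0,0.014]
    - [0,0,0.012]
    - [0,0,0.01]
    - [0,0,0.006]
  yaw: [0,0,0,0,0,0,0,0,0,0]
  force: 50

```text
time: 17.75
ee_pos: [0.334, -0.3714, 0.4867]
tcp_rot: [179.9, -0.1, 9.2]
wrist_force: [0.8, 0.4, -2.2]
opening: 0.0237
grasp_force: 27.2
```

Call:
move_arm:
  jaw: [0.73,0.73,0.73,0.73,0.73,0.73,0.73,0.73,0.73,0.73]
  delta_pos:
    - [0.004,0.006,0]
    - [0.008,0.012,0]
    - [0.012,0.018,0]
    - [0.014,0.021,0]
    - [0.014,0.021,0]
    - [0.014,0.021,0]
    - [0.014,0.021,0]
    - [0.014,0.021,0]
    - [0.014,0.021,0]
    - [0.014,0.021,0]
  yaw: [0,0,0,0,0,-0.01,-0.01,-0.01,-0.01,-0.005]
  force: 50

```text
time: 18.58
ee_pos: [0.4566, -0.1869, 0.4843]
tcp_rot: [-180.0, 0.0, 6.6]
wrist_force: [1.1, 0.2, -2.3]
opening: 0.0236
grasp_force: 27.3
```

Call:
move_arm:
  jaw: [0.73,0.73,0.73,0.73,0.73,0.73,0.73,0.73,0.73,0.73]
  delta_pos:
    - [0.014,0.021,0]
    - [0.014,0.021,0]
    - [0.014,0.021,0]
    - [0.014,0.021,0]
    - [0.014,0.021,0]
    - [0.012,0.018,0]
    - [0.01,0.015,0]
    - [0.006,0.01,0]
    - [0,0,0]
    - [0,0,0]
  yaw: [0,0,0,0,0,0,0,0,0,0]
  force: 50

```text
time: 19.42
ee_pos: [0.5541, -0.0401, 0.4842]
tcp_rot: [-180.0, 0.1, 6.7]
wrist_force: [0.3, -0.6, -2.4]
opening: 0.0234
grasp_force: 27.3
```

```bash
python3 - <<'E'
from h import *
for r in tilt(): print(r)
o=bot.get_obs();print(o['time'],o['ee_pos'],o['tcp_rot'],o['wrist_force'],o['torque'],o['grasp_force'])
E
```

```text
('scene', 'scoop', 45.5, np.float64(2.3), 0.87)
('scene', 'scoop_spout', 43.5, np.float64(2.2), 0.88)
19.7167 [ 0.55368465 -0.04110869  0.4849091 ] [ 1.79993023e+02 -1.47541261e-02  6.57642130e+00] [-0.89487607  0.34376813 -2.79971502] [0.00358231 0.12428537 0.02313766] 27.276172935962677
```

Call:
move_arm:
  jaw: [0.73,0.73,0.73,0.73,0.73,0.73,0.73]
  delta_pos:
    - [0,0,-0.006]
    - [0,0,-0.014]
    - [0,0,-0.018]
    - [0,0,-0.018]
    - [0,0,-0.01]
    - [0,0,-0.006]
    - [0,0,0]
  yaw: [0,0,0,0,0,0,0]
  force: 50

```text
time: 20.3
ee_pos: [0.5539, -0.0406, 0.4115]
tcp_rot: [-180.0, 0.1, 6.6]
wrist_force: [0.0, 0.3, -2.5]
opening: 0.0233
grasp_force: 27.3
```

Call:
move_arm:
  jaw: [0.73,0.73,0.73,0.73,0.73,0.73,0.73,0.73]
  delta_pos:
    - [0,0,-0.004]
    - [-0.009,-0.001,-0.008]
    - [-0.009,-0.001,-0.008]
    - [-0.01,-0.001,-0.009]
    - [-0.008,-0.001,-0.01]
    - [-0.008,-0.001,-0.01]
    - [-0.007,-0.001,-0.01]
    - [0,0,0]
  yaw: [0,0,0,0,0,0,0,0]
  force: 50

```text
time: 20.97
ee_pos: [0.5021, -0.0466, 0.3537]
tcp_rot: [180.0, -0.0, 6.6]
wrist_force: [-2.9, 0.4, 1.1]
opening: 0.0236
grasp_force: 26.0
```

```bash
python3 - <<'E'
from h import *
for r in tilt(): print(r)
o=bot.get_obs();print(o['time'],o['ee_pos'],o['tcp_rot'],o['wrist_force'],o['torque'],o['grasp_force'])
E
```

```text
('scene', 'scoop', 23.5, np.float64(0.9), 0.6)
('scene', 'scoop_spout', 24.000000000000004, np.float64(2.4), 0.85)
21.2667 [ 0.50353562 -0.04644834  0.3541586 ] [ 1.79991842e+02 -3.78592654e-02  6.63741110e+00] [-0.39035689 -0.46611322 -1.17263488] [-0.01965231  0.11261522  0.01129928] 25.82814931869507
```

The scoop is pivoting flat against the platform as planned (23° left). I'll continue.

Call:
move_arm:
  jaw: [0.73,0.73,0.73,0.73,0.73,0.73,0.73,0.73,0.73,0.73]
  delta_pos:
    - [-0.006,-0.001,-0.01]
    - [-0.005,-0.001,-0.01]
    - [-0.004,0,-0.01]
    - [-0.004,0,-0.01]
    - [-0.003,0,-0.01]
    - [-0.002,0,-0.008]
    - [-0.001,0,-0.006]
    - [0,0,-0.004]
    - [0,0,-0.003]
    - [0,0,0]
  yaw: [0,0,0,0,0,0,0,0,0,0]
  force: 50

```text
time: 22.1
ee_pos: [0.4782, -0.0485, 0.283]
tcp_rot: [180.0, -0.0, 6.6]
wrist_force: [-0.4, -0.4, -1.4]
opening: 0.0235
grasp_force: 24.9
```

```bash
python3 - <<'E'
from h import *
for r in tilt(): print(r)
m={k:np.array(v) for k,v in camera_model('top').items()}
print([atz(m,pinpoint('top',t)[0]['xy'],.09) for t in('scoop','scoop_spout') if pinpoint('top',t)])
o=bot.get_obs();print(o['time'],o['ee_pos'],o['tcp_rot'],o['wrist_force'],o['torque'],o['grasp_force'])
E
```

```text
('scene', 'scoop', 2.0, np.float64(3.1), 0.6)
('scene', 'scoop_spout', 1.0, np.float64(2.2), 0.74)
('top', 'scoop', 2.5, np.float64(0.8), 0.89)
('top', 'scoop_spout', 2.0, np.float64(0.5), 0.76)
[array([ 0.59682767, -0.03270775,  0.09      ]), array([ 0.67174127, -0.02685696,  0.09      ])]
22.6 [ 0.47817782 -0.04846288  0.28284946] [ 1.79999557e+02 -2.72089967e-02  6.63674747e+00] [-0.99399973 -0.73838884  1.85776209] [-0.14206899  0.08155532  0.01643646] 25.250000953674316
```

Call:
move_arm:
  jaw: [0.73,0.73,0.726,0.722,0.718,0.71,0.65,0.5,0.3,0]
  delta_pos:
    - [0,0,-0.001]
    - [0,0,-0.001]
    - [0,0,0]
    - [0,0,0]
    - [0,0,0]
    - [0,0,0]
    - [0,0,0]
    - [0,0,0]
    - [0,0,0]
    - [0,0,0]
  yaw: [0,0,0,0,0,0,0,0,0,0]

```text
time: 23.43
ee_pos: [0.4781, -0.0485, 0.2805]
tcp_rot: [-180.0, 0.0, 6.6]
wrist_force: [0.1, 0.2, 0.5]
opening: 0.0651
grasp_force: 0.0
```

Call:
move_arm:
  jaw: [0,0,0,0,0,0,0,0,0,0]
  delta_pos:
    - [0,0,0]
    - [0,0,0]
    - [0,0,0]
    - [0,0,0]
    - [0,0,0.01]
    - [0,0,0.02]
    - [0,0,0.03]
    - [0,0,0.03]
    - [-0.02,0,0.03]
    - [-0.03,0,0.02]
  yaw: [0,0,0,0,0,0,0,0,0,0]

```text
time: 24.27
ee_pos: [0.4284, -0.0484, 0.4235]
tcp_rot: [180.0, -0.1, 6.7]
wrist_force: [-0.1, -1.1, 0.6]
opening: 0.0852
grasp_force: 0.0
```

Call:
move_arm:
  jaw: [0,0,0,0,0,0,0]
  delta_pos:
    - [-0.03,0.02,0]
    - [-0.03,0.02,0]
    - [-0.02,0.02,0]
    - [-0.01,0.01,0]
    - [0,0,0]
    - [0,0,0]
    - [0,0,0]
  yaw: [0,0,0,0,0,0,0]

```text
time: 24.85
ee_pos: [0.3384, 0.0213, 0.4211]
tcp_rot: [180.0, -0.0, 6.6]
wrist_force: [0.2, 0.3, -1.0]
opening: 0.0852
grasp_force: 0.0
```

```bash
python3 - <<'E'
from h import *
np.set_printoptions(precision=3,suppress=True)
R={}
for c in('scene','top'):
    im=camera(c);R[c]=({k:np.array(v) for k,v in camera_model(c).items()},im)
    for t in('scoop','scoop_spout','scoop_grip'):
        r=pinpoint(c,t);R[c,t]=r
for t in('scoop','scoop_spout','scoop_grip'):
    if R['scene',t] and R['top',t]: print(t,tri([(R[c][0],R[c,t][0]['xy']) for c in('scene','top')]))
o=bot.get_obs();print(o['time'],o['ee_pos'],o['opening'],o['wrist_force'])
a=R['scene'][1][100:400,60:460];b=R['top'][1][80:290,260:540]
save(np.hstack([a,cv2.resize(b,(400,300))]),'s6')
E
```

```text
scoop (array([ 0.602, -0.042,  0.092]), np.float64(0.0004994190043953937))
scoop_spout (array([ 0.675, -0.028,  0.088]), np.float64(0.0006842950005687169))
scoop_grip (array([ 0.485, -0.048,  0.131]), np.float64(0.006766903134169664))
25.25 [0.338 0.021 0.421] 0.08552425084363538 [-0.276  0.401  0.828]
```

View pics/s6.png

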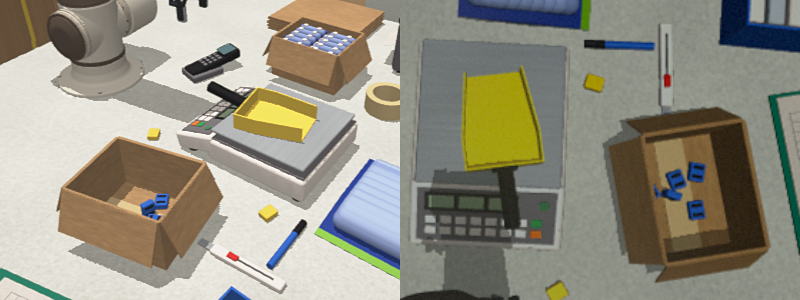

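The empty scoop lies flat on the platform, about 18 mm from its middle. All five buckles are in the carton, at crop pixels (675,179), (696,172), (697,210), (672,194) and (660,190). The gripper is clear, so I'll hand in.

```bash
python3 -c "
from workcell import bot
print(bot.job_done())"
```

```text
the job is handed in; nothing more can be done
None
```

The job is handed in (no verdict was returned): the last pictures show all five buckles in the carton, the empty scoop flat on the scale's platform about 18 mm from its middle, and the gripper clear.

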